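# Correct the stock tags on the component board

## Robot

A 6-joint arm with a two-finger parallel gripper is mounted at the origin on the work surface. World frame = base frame: x ahead of the robot, y to its left, z up, the work surface at z = 0. Lengths are in mm, angles in rad, forces in N, time in s.
With the tool pointing down it reaches from about 300 to 775 mm from the base axis. Payload 14.6 kg.
Tool frame: the origin (TCP) lies between the finger pads; the fingertips stand 22 mm ahead of it and the grasp point (between the pads) lies 3 mm ahead of it (finger_overhang is the distance from the TCP to the fingertips, in mm); z points along the fingers, y is the direction in which the jaws open and shut (so a half turn about z gives the same grasp; the last joint's range is limited). The gripper opens to 94 mm and grips with 3 to 60 N. Pads are 16 mm wide; open, the fingers measure 119 mm over their backs; the gripper's body (75 mm by 177 mm) begins 78 mm behind the grasp point.
Start: joints at [1.197, 0.3, 1.521, -0, 1.321, -0.067], TCP at [166.103, 524.308, 227.446] pointing down, gripper open.
Joint ranges: [-3.03, 3.03], [-0.79, 2.21], [0.23, 2.52], [-1.04, 4.18], [0, 3.07], [-2.55, 2.55]. Speed limits (rad/s): [2.22, 2.22, 2.57, 3.14, 3.14, 3.14].

## Interface

Orientations are given as [roll, pitch, yaw] about the fixed x, y, z axes, in that order (R = Rz(yaw) Ry(pitch) Rx(roll)).
In Python, from cell import * gives the robot as it stands.
- The arm moves only by the tool jog_arm, never from a script. Its argument "increments" is a list of rows, each a list of 7 numbers: the shift along the tool's x, y, z in cm, then the turn, a rotation vector about the tool's x, y, z in degrees, then the finger opening in cm, from 0 to 9.4. In form: [[x, y, z, wx, wy, wz, grip], ...]. A call has 1 to 20 rows; each row shifts and turns the commanded pose from where the row before left it, along the tool's axes as they then stand; what a row does not reach is not made up. A row lasts 1/8 s, in which the tool goes at most 62.5 mm and 10.7 degrees, less where a joint would pass 70% of its speed; a pose out of reach is approached as far as the arm can. A call is refused whole if a number of a shift passes 6.25 or a number of a turn 10.7, either way. A call with a gripper value outside its range is refused whole. The fingers move at their own pace and stop on an object; "squeeze" is the grip in N (left out, the last holds). Time passes only in rows, so rows that do not move let the fingers close. It gives the time, the measured TCP pose, the force and the opening at its end, in the units of the state.
- read_state(): the state, without advancing time (a new reading comes with each control period).
- camera(name): name is "scene" or "top" or "wrist"; returns a dict with "image" (480x640x3 uint8, red, green, blue), "K" (3x3 intrinsics, pixels), "rvec" (rotation vector, rad) and "tvec" (3), from world to camera coordinates, as OpenCV has them. Camera axes: x right, y down, z forward; pixel columns grow to the right and rows downward; lengths in mm; the calibration is good to about 2 mm. A picture is of the moment at which its call begins. There is no depth.
- sign_off(): hands the job in, once; it reports no verdict.
Trained networks look in a picture, given as the dict that the camera call returned (one of the last four; its "shot" number tells which), for a name from the list of things; names that differ only in an ending like _2 or _b are one class to them, and where a whole thing is asked for, a point or a joint stands for the part that bears it (a point fixed in the world has none). Each returns a list of dicts, best first, with "conf" (0 to 1); they miss things now and then, are a little off and sometimes report something else, mostly with a low value. They report only what shows in the picture. A call takes as long as a camera call.
- recognise(picture, name): "centre" ([x, y, z] in mm, in the coordinates of the camera as it stood for that picture, good to about 4 mm: the middle of the surface that is visible of it).
- regions_of(picture, name): "mask" (480x640 bool, what is visible of it).
The state is a dict: "clock": time; "joints": joint angles; "qd": joint speeds; "effort": joint torques, N m; "eef_pos": TCP position; "eef_rot": TCP orientation; "wrist_force": force on the tool from outside, world axes, zero at the start; "moment": the same for the moment, N m; "finger_gap": finger opening in mm.
Only numpy, scipy, OpenCV 4.12 (cv2) and the standard library are available. Lean on these libraries where they do the work, as an engineer would, in place of code of your own. Each camera call takes 0.05 s, during which the arm holds its last target.

## Task

Two of the flip tags on the component stock board are wrong. With light pushes of the fingertips, flip them over so that the tags of the full bins lie green face up and the tags of the empty bins lie red face up. Leave the tags that are already right as they are, pinch and lift nothing, and do not disturb the loose capacitor, case and bottle.

Things in the scene. Friction and masses are not known exactly. Their poses are not given: they have to be found in the camera images.
- tag_1 (a joint): Flip tag 1: plastic plate, one face red, the other green, 50 mm wide along its hinge, free edge 55 mm from the hinge, 5 mm thick with a white round bead (8 mm) along the free edge, 30 g. Turns like a page about its level hinge. 0 rad = leans toward the robot, red face up; 1.68 rad (96 deg) = leans away from the robot, toward its bin, green face up. All four tags are alike.
- tag_1_hinge (a point): Middle of tag 1's hinge, fixed, 26 mm above the table (as for all tags). x axis: level, away from the robot toward the tag's bin; y along the hinge; z up. Each tag belongs to the bin straight beyond it.
- tag_2 (a joint): Flip tag 2 (0 = red up, leaning toward the robot; 1.68 = green up). At both ends a tag rests on a stop, rising at 42 deg from the hinge outward: free edge 41 mm out horizontally from the hinge and 63 mm above the table. Upright (0.84 rad) the free edge is 81 mm above the table.
- tag_2_hinge (a point): Same point and axes for tag 2. Tags stand in one row, 92 mm between hinge middles, in varying order, on a white board 8 mm thick that reaches 70 mm from the hinges toward the robot. All share the same yaw.
- tag_3 (a joint): Flip tag 3 (0 = red up, leaning toward the robot; 1.68 = green up). Tags are slick (friction about 0.15) and light: a level push of about 1 N on the raised free edge, from its outer side toward the hinge, tips a tag up; once past upright it falls over to the other stop by its own weight.
- tag_3_hinge (a point): Same point and axes for tag 3. Two aluminium ears carry each hinge, 6 mm to either side of it and 30 mm high; between hinge and bin only the tag itself and a peg 30 mm high stand.
- tag_4 (a joint): Flip tag 4 (0 = red up, leaning toward the robot; 1.68 = green up).
- tag_4_hinge (a point): Same point and axes for tag 4.
- full_1_top (a point): Yellow bin full to the brim with dark blue capacitors with silver tops. 82 mm deep, 78 mm wide, fixed, rim 46 mm above the table. Point: middle of the bin at rim height, 128 mm from its own tag's hinge along that hinge's x axis (87 mm from the hinge to the bin's near wall). The order of the bins in the row varies.
- full_2_top (a point): Yellow bin full to the brim with dark blue capacitors with silver tops. 82 mm deep, 78 mm wide, fixed, rim 46 mm above the table. Point: middle of the bin at rim height, 128 mm from its own tag's hinge along that hinge's x axis (87 mm from the hinge to the bin's near wall). The order of the bins in the row varies.
- empty_1_top (a point): Empty yellow bin, its yellow floor bare. 82 mm deep, 78 mm wide, fixed, rim 46 mm above the table. Point: middle of the bin at rim height, 128 mm from its own tag's hinge along that hinge's x axis (87 mm from the hinge to the bin's near wall). The order of the bins in the row varies.
- empty_2_top (a point): Empty yellow bin, its yellow floor bare. 82 mm deep, 78 mm wide, fixed, rim 46 mm above the table. Point: middle of the bin at rim height, 128 mm from its own tag's hinge along that hinge's x axis (87 mm from the hinge to the bin's near wall). The order of the bins in the row varies.
- capacitor: Bystander: loose bright blue capacitor standing upright, diameter 22 mm, 40 mm high, on the robot's side of the board. Origin at its foot.
- bit_case: Bystander: loose pale case with teal cap lying along its x axis, 125 x 24 x 22 mm, left of the board. Origin at the underside, near the middle of its length.
- flux_bottle: Bystander: loose bottle with red cap, diameter 36 mm, 75 mm high, right of the board. Origin at its foot.

How it is judged:
By the outcome, as a careful person would: the job done as asked, in the order asked, and still so for the second after the job is handed in, with the robot touching nothing.
It also fails if it takes over 48 s, if anything falls off the work surface, if the arm or the gripper's body presses on something with over 40 N, if the wrist force passes 120 N, or if a joint passes its speed limit or range.

## Working session

There is one attempt and no reset: what is moved stays moved. The work goes in short steps, Python scripts to look and compute and a tool call to move; the robot and the scene stay as the last step left them, time stands still between calls to the robot, and variables do not carry over. Pictures are saved under pics/ and viewed, and the job is handed in when it is done.

Besides the shell and the picture viewer there is one more tool, called after ">>>" as a command line: name --pt "numbers of a row" for each row, then --argument value for the rest. jog_arm: Moves the arm, as the interface text tells. Its arguments: {"type":"object","properties":{"increments":{"type":"array"},"squeeze":{"type":"number"}},"required":["increments"]}

```bash
mkdir -p pics; python3 - <<'E'
from cell import *
import cv2
s=read_state();print(s)
for n in ("scene","top"):
    c=camera(n);cv2.imwrite(f"pics/{n}0.png",c["image"][:,:,::-1]);print(n,c["K"],c["rvec"],c["tvec"])
E
```

```text
{'clock': 0.0, 'joints': array([ 1.19738118e+00,  3.00449374e-01,  1.52158385e+00, -2.91074543e-05,
        1.32070535e+00, -6.66019587e-02]), 'qd': array([ 0.0003159 , -0.00088039, -0.00206252,  0.00014065,  0.00149249,
        0.00081813]), 'effort': array([ 2.99015795e-03, -5.31788242e+01, -3.52755976e+01,  7.09837954e-02,
        2.42261623e-02, -4.22737446e-05]), 'eef_pos': array([166.03470773, 524.08750925, 226.89706276]), 'eef_rot': array([-3.14044739e+00, -4.81332574e-05,  2.83478666e+00]), 'wrist_force': array([-0.40068659, -0.24788265,  0.94642783]), 'moment': array([0.01672008, 0.03821912, 0.0102621 ]), 'finger_gap': 93.67586094190713}
scene [[453.86793471   0.         314.33488553]
 [  0.         453.86793471 233.90470709]
 [  0.           0.           1.        ]] [ 1.81965881  1.6560667  -0.68216195] [ -89.0817672  -327.38867634 1131.56133777]
top [[619.40684897   0.         332.1014457 ]
 [  0.         619.40684897 233.42026999]
 [  0.           0.           1.        ]] [ 2.15992464 -2.14624939  0.11125872] [ 26.02740204 561.5549     959.99791407]
```

View pics/scene0.png

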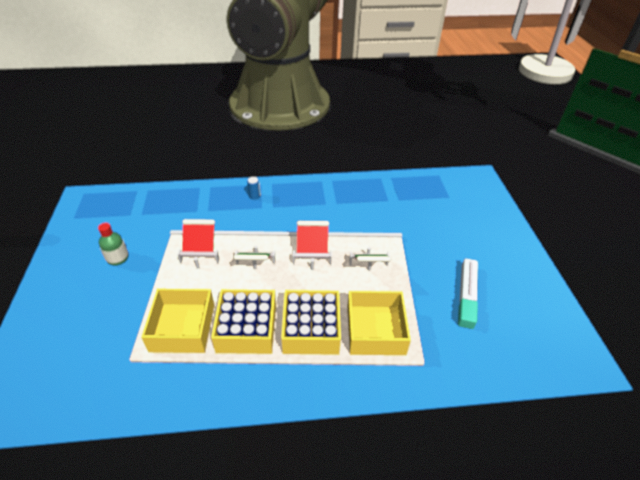

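View pics/top0.png

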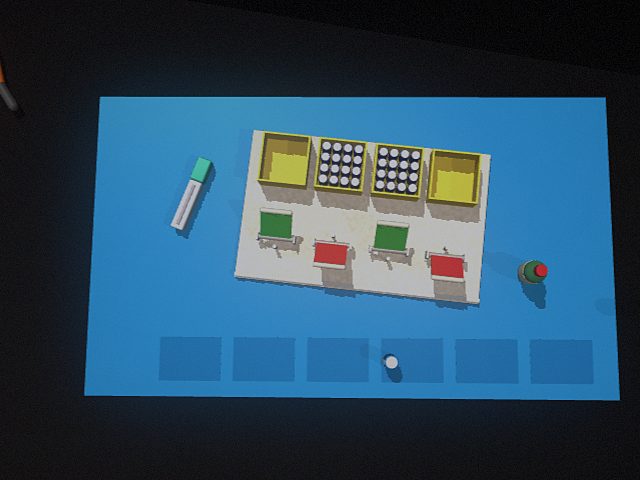

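```bash
cat > h.py <<'E'
from cell import *
import cv2, numpy as np
def ray(c,uv,z):
    R,_=cv2.Rodrigues(np.array(c["rvec"],float));t=np.array(c["tvec"],float).ravel()
    d=R.T@np.linalg.inv(c["K"])@np.array([uv[0],uv[1],1.]);o=-R.T@t
    return o+d*(z-o[2])/d[2]
def w(c,p):
    R,_=cv2.Rodrigues(np.array(c["rvec"],float));return R.T@(np.array(p)-np.array(c["tvec"]).ravel())
def proj(c,P):
    return cv2.projectPoints(np.array(P,float).reshape(-1,3),np.array(c["rvec"],float),np.array(c["tvec"],float),np.array(c["K"]),None)[0].reshape(-1,2)
E
python3 - <<'E'
from h import *
np.set_printoptions(precision=1,suppress=True)
c=camera("top")
im=cv2.resize(c["image"][110:320,220:500],None,fx=2.8,fy=2.8,interpolation=cv2.INTER_CUBIC);cv2.imwrite("pics/crop.png",im[:,:,::-1])
for n in("tag_1","full_1_top","empty_1_top","capacitor","bit_case","flux_bottle"):
    for r in recognise(c,n): print(n,round(r["conf"],2),w(c,r["centre"]),proj(c,w(c,r["centre"])))
for r in regions_of(c,"tag_1"):
    m=r["mask"].astype(np.uint8);cn=max(cv2.findContours(m,0,2)[0],key=cv2.contourArea);print(round(r["conf"],2),cv2.minAreaRect(cn),m.sum())
    print(cv2.boxPoints(cv2.minAreaRect(cn)))
E
```

```text
tag_1 0.98 [525.7  32.5  45.1] [[330. 255.]]
tag_1 0.79 [553.3 -63.4  44.7] [[390.8 238. ]]
tag_1 0.71 [ 656.2 -169.4   13. ] [[453.3 178.5]]
tag_1 0.7 [574.2 121.5  44.3] [[274.3 224.3]]
tag_1 0.7 [ 510.  -147.1   45.1] [[444.2 265.6]]
full_1_top 0.84 [664.  -78.3  46.2] [[399.8 169.2]]
full_1_top 0.68 [572.4 119.6  39.7] [[275.8 225.8]]
empty_1_top 0.61 [687.2 109.6   8.6] [[285.  160.1]]
empty_1_top 0.31 [526.1  30.3  44.7] [[331.4 254.8]]
capacitor 0.46 [360.8 -59.4  44.4] [[388.6 361.8]]
bit_case 0.59 [629.5 260.2  18.9] [[192.5 192.6]]
0.87 ((390.1219787597656, 236.5975799560547), (36.29780578613281, 33.65560531616211), 4.969740867614746) 1120
[[370.6 251.8]
 [373.5 218.3]
 [409.7 221.4]
 [406.7 254.9]]
0.82 ((446.9615783691406, 267.3077087402344), (37.21041488647461, 26.915536880493164), 7.125016689300537) 869
[[426.8 278.4]
 [430.2 251.6]
 [467.1 256.3]
 [463.8 283. ]]
0.76 ((330.8353576660156, 254.48171997070312), (32.46687316894531, 26.393136978149414), 6.34019136428833) 819
[[313.2 265.8]
 [316.2 239.6]
 [348.4 243.2]
 [345.5 269.4]]
0.56 ((276.96978759765625, 224.3775634765625), (34.29045104980469, 31.539236068725586), 4.573921203613281) 978
[[258.6 238.7]
 [261.1 207.3]
 [295.3 210. ]
 [292.8 241.5]]
```

View pics/crop.png

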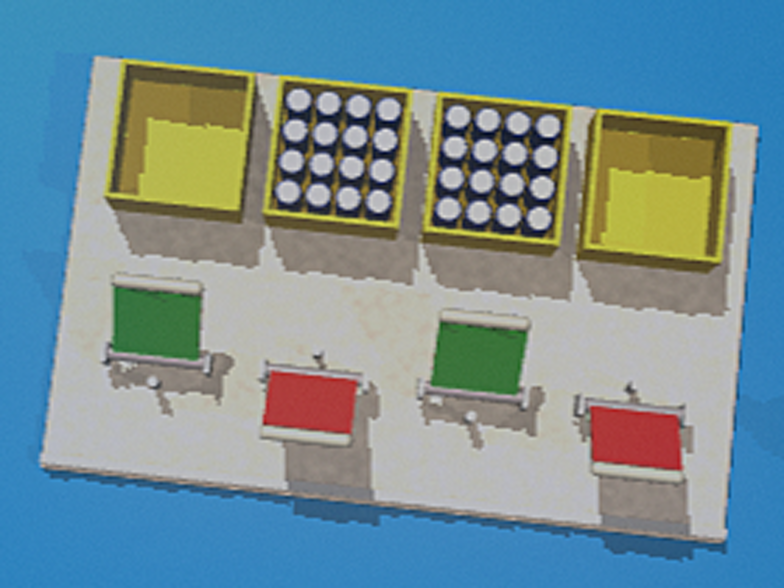

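```bash
python3 - <<'E'
from h import *
np.set_printoptions(precision=1,suppress=True)
c=camera("top")
f=lambda u,v,z:ray(c,(220+(u+.5)/2.8-.5,110+(v+.5)/2.8-.5),z)
H=[f(158,358,29),f(313,372,29),f(473,393,29),f(632,407,29)]
B=[f(157,283,65),f(305,437,65),f(484,319,65),f(636,472,65)]
bl=[f(113,278,65),f(202,289,65),f(261,432,65),f(350,440,65)]
for x in H,B,bl: print(np.array(x))
d=H[3]-H[0];print(np.linalg.norm(d)/3, np.degrees(np.arctan2(d[0],-d[1])))
d=f(757,127,8)-f(97,58,8);print(np.degrees(np.arctan2(d[0],-d[1])))
d=f(725,540,8)-f(42,465,8);print(np.degrees(np.arctan2(d[0],-d[1])))
d=f(730,125,46)-f(125,63,46);print(np.degrees(np.arctan2(d[0],-d[1])))
E
```

```text
[[ 554.7  119.9   29. ]
 [ 547.1   30.6   29. ]
 [ 535.6  -61.2   29. ]
 [ 528.1 -151.9   29. ]]
[[ 592.8  117.4   65. ]
 [ 507.4   34.1   65. ]
 [ 573.5  -64.7   65. ]
 [ 489.3 -147.6   65. ]]
[[595.5 142.   65. ]
 [589.5  92.2  65. ]
 [510.   58.4  65. ]
 [505.9   9.3  65. ]]
91.03861488365703 -5.60394027308088
-5.939889390664516
-5.860007300562558
-5.818368914377861
```

>>> jog_arm --pt "0 0 0 0 0 -5.9 0" --pt "0 0 0 0 0 -5.9 0" --pt "-3 -2.2 0 0 0 0 0" --pt "-3 -2.2 0 0 0 0 0" --pt "-3 -2.2 0 0 0 0 0" --pt "-3 -2.2 0 0 0 0 0" --pt "-3 -2.2 0 0 0 0 0" --pt "-3 -2.2 0 0 0 0 0" --pt "-3 -2.2 0 0 0 0 0" --pt "-3 -2.2 0 0 0 0 0" --pt "-3 -2.2 0 0 0 0 0" --pt "-3 -2.2 0 0 0 0 0" --pt "-3 -2.2 0 0 0 0 0" --pt "-3 -2.2 0 0 0 0 0" --pt "-3 -2.2 0 0 0 0 0" --pt "-3 -2.2 0 0 0 0 0" --pt "-3 -2.2 0 0 0 0 0" --pt "0 0 0 0 0 0 0" --squeeze 10

```text
clock: 2.8
eef_pos: [581.6, 149.0, 226.9]
eef_rot: [-3.141, -0.001, 3.038]
wrist_force: [-0.0, 0.6, 0.5]
finger_gap: 0.7
```

```bash
cat > where.py <<'E'
from h import *
np.set_printoptions(precision=1,suppress=True)
s=read_state();p=s["eef_pos"];print(s["clock"],p,s["eef_rot"]*57.2958,s["finger_gap"],s["wrist_force"])
a=np.radians(-5.75);ex=np.array([np.cos(a),np.sin(a)]);ey=np.array([-ex[1],ex[0]])
for n,h in(("A",(554.7,119.9)),("B",(547.1,30.6))):
    d=p[:2]-np.array(h);print(n,"hinge frame x,y:",d@ex,d@ey,"tip z",p[2]-22)
E
python3 where.py
```

```text
2.8 [581.6 149.  226.9] [-180.    -0.   174.1] 0.6882182299354493 [-0.   0.6  0.5]
A hinge frame x,y: 23.88486217883183 31.699181826026376 tip z 204.88931271060173
B hinge frame x,y: 22.49982901558037 121.31129977408459 tip z 204.88931271060173
```

>>> jog_arm --pt "-2 -1.6 0 0 0 0 0" --pt "-2 -1.6 0 0 0 0 0" --pt "0 0 4 0 0 0 0" --pt "0 0 4 0 0 0 0" --pt "0 0 4 0 0 0 0" --pt "0 0 2 0 0 0 0" --pt "0 0 1 0 0 0 0" --pt "0 0 0 0 0 0 0"

```text
clock: 3.8
eef_pos: [617.3, 115.0, 77.9]
eef_rot: [3.141, 0.0, 3.041]
wrist_force: [-0.1, -0.3, -0.1]
finger_gap: 0.4
```

```bash
python3 where.py; python3 - <<'E'
from h import *
for n in("scene","top"):
    c=camera(n);b=(90,200,150,430) if n=="scene" else (110,220,210,280)
    im=c["image"][200:380,120:440] if n=="scene" else c["image"][110:320,220:500]
    cv2.imwrite(f"pics/{n}1.png",cv2.resize(im,None,fx=2.5,fy=2.5,interpolation=2)[:,:,::-1])
E
```

```text
3.8 [617.3 115.   77.9] [180.    0.  174.2] 0.39404096225286106 [-0.1 -0.3 -0.1]
A hinge frame x,y: 62.8172724354426 1.4395501972125049 tip z 55.94674637759758
B hinge frame x,y: 61.43223927219113 91.05166814527071 tip z 55.94674637759758
```

View pics/scene1.png

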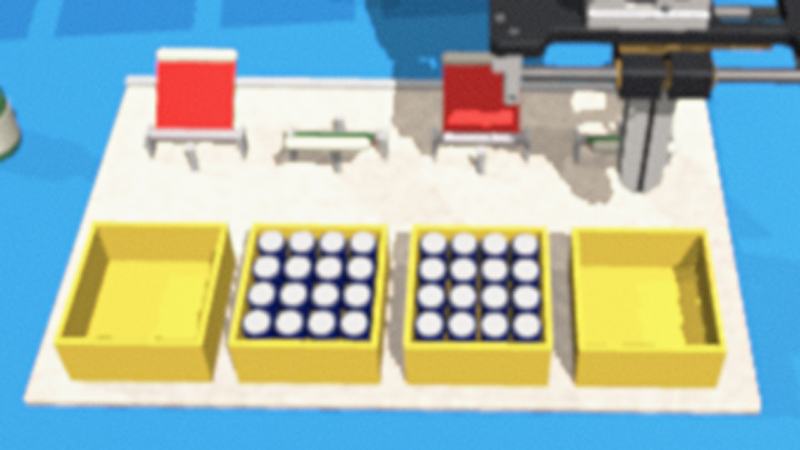

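View pics/top1.png

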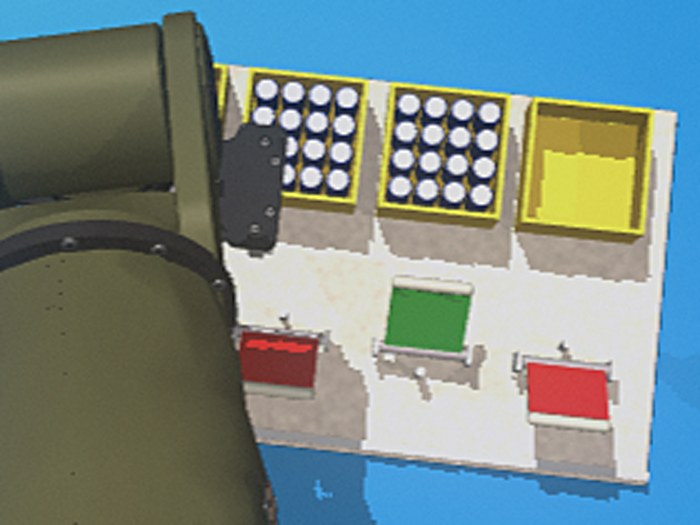

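>>> jog_arm --pt "0.7 0 0 0 0 0 0" --pt "0.7 0 0 0 0 0 0" --pt "0.7 0 0 0 0 0 0" --pt "0.7 0 0 0 0 0 0" --pt "0.7 0 0 0 0 0 0" --pt "0.7 0 0 0 0 0 0" --pt "0.7 0 0 0 0 0 0" --pt "0.7 0 0 0 0 0 0" --pt "0.7 0 0 0 0 0 0" --pt "0 0 0 0 0 0 0" --pt "0 0 0 0 0 0 0" --pt "0 0 0 0 0 0 0"

```text
clock: 5.4
eef_pos: [554.6, 121.1, 77.4]
eef_rot: [3.142, 0.0, 3.041]
wrist_force: [0.3, 0.1, -1.6]
finger_gap: 0.5
```

```bash
python3 where.py; python3 - <<'E'
from h import *
c=camera("scene")
cv2.imwrite(f"pics/scene2.png",cv2.resize(c["image"][200:380,120:440],None,fx=2.5,fy=2.5,interpolation=2)[:,:,::-1])
E
```

```text
5.4 [554.6 121.1  77.4] [180.    0.  174.2] 0.5036316259018088 [ 0.3  0.1 -1.6]
A hinge frame x,y: -0.1820376362112121 1.2125428370199942 tip z 55.41371017959938
B hinge frame x,y: -1.5670707994626738 90.82466078507821 tip z 55.41371017959938
```

View pics/scene2.png

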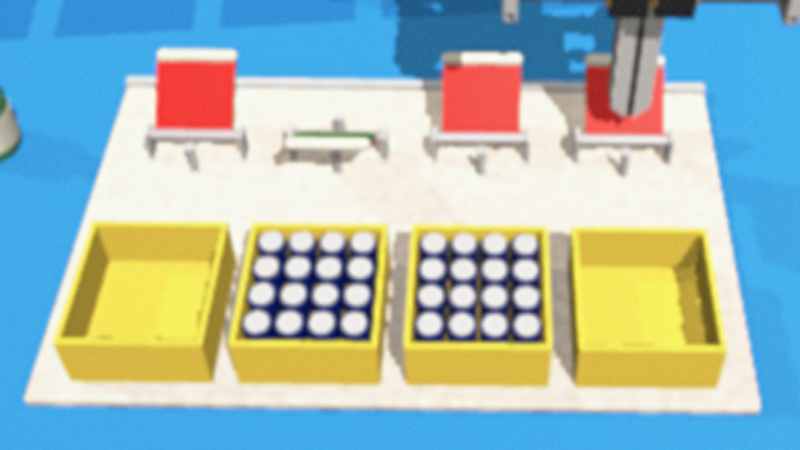

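Tag 1 in the row now shows red (crop px 625,90) and the finger is just clear of it. I'll lift, then move over to the second tag on the robot's side.

>>> jog_arm --pt "0 0 -3 0 0 0 0" --pt "0 0 -3 0 0 0 0" --pt "2.1 -3 0 0 0 0 0" --pt "2.1 -3 0 0 0 0 0" --pt "2.1 -3 0 0 0 0 0" --pt "0 0 0 0 0 0 0" --pt "0 0 3 0 0 0 0" --pt "0 0 2 0 0 0 0" --pt "0 0 1 0 0 0 0" --pt "0 0 0 0 0 0 0"

```text
clock: 6.7
eef_pos: [482.9, 38.3, 77.2]
eef_rot: [-3.142, -0.001, 3.041]
wrist_force: [0.4, 0.2, -0.9]
finger_gap: 0.6
```

```bash
python3 where.py; python3 - <<'E'
from h import *
c=camera("scene")
cv2.imwrite(f"pics/scene3.png",cv2.resize(c["image"][170:350,120:440],None,fx=2.5,fy=2.5,interpolation=2)[:,:,::-1])
E
```

```text
6.7 [482.9  38.3  77.2] [-180.    -0.   174.2] 0.6340244596189896 [ 0.4  0.2 -0.9]
A hinge frame x,y: -63.22718572006319 -88.42122993900881 tip z 55.21368976216998
B hinge frame x,y: -64.61221888331465 1.1908880090493899 tip z 55.21368976216998
```

View pics/scene3.png

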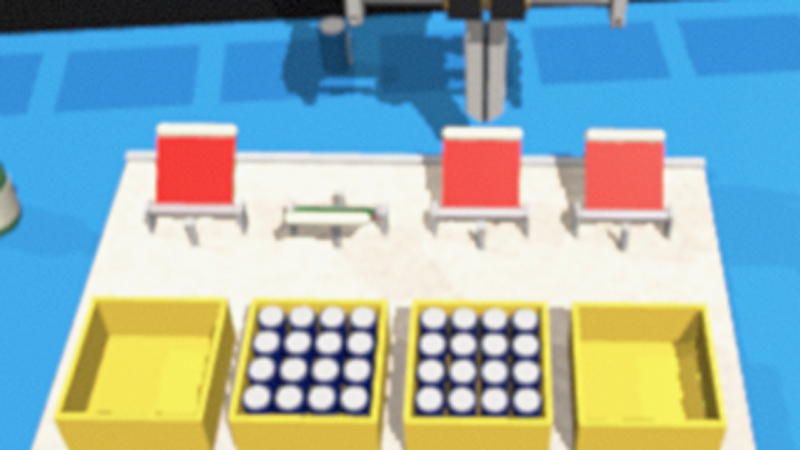

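The fingertip (crop px 485,115) is in line with the second red tag (482,170), on the robot side of it, and the capacitor (335,50) is well clear.

>>> jog_arm --pt "-0.7 0 0 0 0 0 0" --pt "-0.7 0 0 0 0 0 0" --pt "-0.7 0 0 0 0 0 0" --pt "-0.7 0 0 0 0 0 0" --pt "-0.7 0 0 0 0 0 0" --pt "-0.7 0 0 0 0 0 0" --pt "-0.7 0 0 0 0 0 0" --pt "-0.7 0 0 0 0 0 0" --pt "-0.7 0 0 0 0 0 0" --pt "-0.2 0 0 0 0 0 0" --pt "0 0 0 0 0 0 0" --pt "0 0 0 0 0 0 0"

```text
clock: 8.25
eef_pos: [547.3, 31.4, 77.4]
eef_rot: [-3.142, -0.0, 3.041]
wrist_force: [-0.2, -0.5, 0.3]
finger_gap: 0.4
```

```bash
python3 where.py; python3 - <<'E'
from h import *
c=camera("scene")
cv2.imwrite(f"pics/scene4.png",cv2.resize(c["image"][170:350,120:440],None,fx=2.5,fy=2.5,interpolation=2)[:,:,::-1])
E
```

```text
8.25 [547.3  31.4  77.4] [-180.    -0.   174.2] 0.38204452419560775 [-0.2 -0.5  0.3]
A hinge frame x,y: 1.4650856228956184 -88.77993536746912 tip z 55.43109958655393
B hinge frame x,y: 0.08005245964415732 0.8321825805890702 tip z 55.43109958655393
```

View pics/scene4.png

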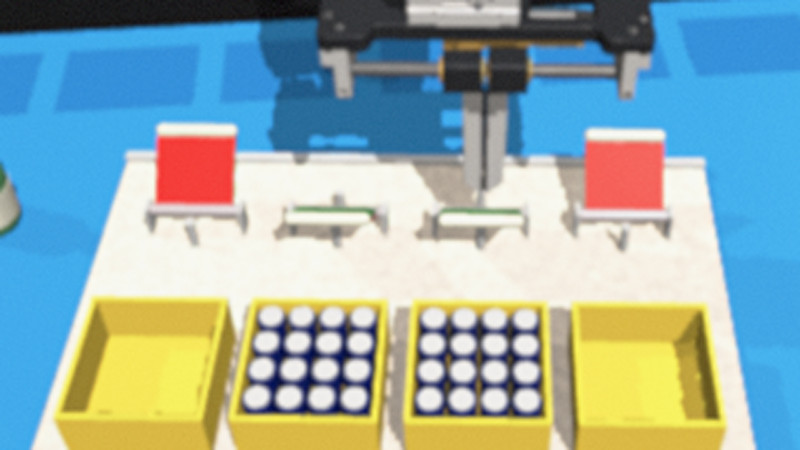

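The tag has gone over, so it now lies green up toward its full bin. I'll retreat up and out to the start side.

>>> jog_arm --pt "0.5 0 -3 0 0 0 0" --pt "0 0 -4 0 0 0 0" --pt "0 0 -4 0 0 0 0" --pt "0 0 -4 0 0 0 0" --pt "3 2.2 0 0 0 0 0" --pt "3 2.2 0 0 0 0 0" --pt "3 2.2 0 0 0 0 0" --pt "2 3.5 0 0 0 0 0" --pt "2 3.5 0 0 0 0 0" --pt "2 3.5 0 0 0 0 0" --pt "2 3.5 0 0 0 0 0" --pt "2 3.5 0 0 0 0 0" --pt "2 3.5 0 0 0 0 0" --pt "2 3.5 0 0 0 0 0" --pt "2 3.5 0 0 0 0 0" --pt "2 3.5 0 0 0 0 0" --pt "2 3.5 0 0 0 0 0" --pt "0 0 0 0 0 0 0" --pt "0 0 0 0 0 0 0"

```text
clock: 10.68
eef_pos: [295.9, 474.5, 227.3]
eef_rot: [-3.141, -0.0, 3.041]
wrist_force: [-0.4, 0.2, -0.1]
finger_gap: 0.5
```

```bash
python3 - <<'E'
from h import *
for n in("scene","top"):
    c=camera(n);cv2.imwrite(f"pics/{n}5.png",c["image"][:,:,::-1])
E
```

```text
(no output)
```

View pics/scene5.png

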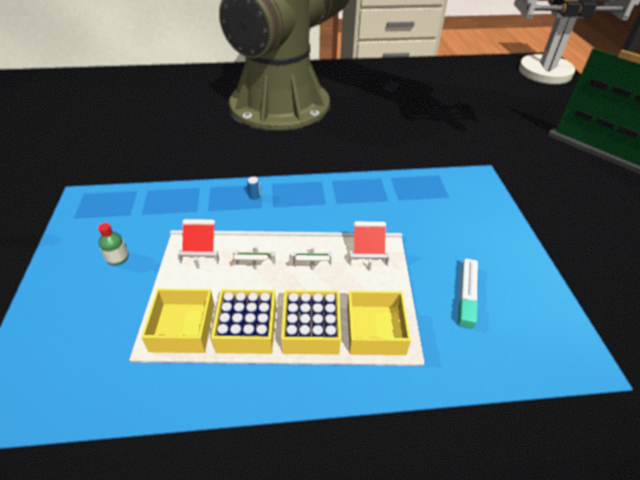

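View pics/top5.png

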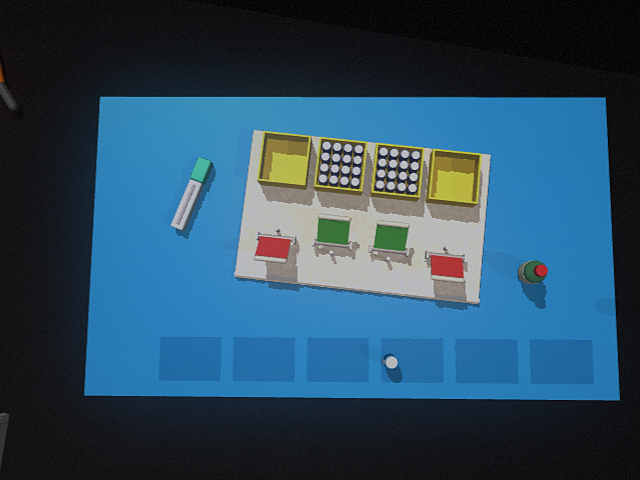

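All four tags are right: red at px (273,248) and (447,267) in front of the empty bins, green at (334,231) and (391,238) in front of the full bins. The bystanders haven't moved.

```bash
python3 -c "
from cell import *
print(sign_off())"
```

```text
the job is handed in; nothing more can be done
None
```

I flipped the two wrong tags with light pushes of the closed fingertips, pinching and lifting nothing. The far-left tag, at an empty bin, went from green to red. The one beside it, at a full bin, went from red to green.

The last scene and top pictures show both empty bins with red tags and both full bins with green ones. All tags rest on their stops. The two tags that were already right, the capacitor, the case and the bottle look the same as in the first pictures.

The wrist force read under 2 N at the end of every move, and the robot was clear of everything when I handed in at about 11 s. No check failed. The networks did give some wrong hits (for example, a "tag" inside an empty bin), so I took the positions from the pictures with the calibration instead.

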